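Open the paddle-latched gauge case

ROBOT

A 6-joint arm with a two-finger parallel gripper is mounted at the origin on a cart in front of the work surface, level with it; the furniture and walls round the work are solid. World frame = base frame: x ahead of the robot, y to its left, z up, the work surface at z = 0. Lengths are in m, angles in rad, forces in N, time in s.
With the tool pointing down it reaches from about 0.325 to 0.775 m from the base axis. Payload 5.5 kg.
Tool frame: the origin (TCP) lies between the finger pads; the fingertips stand 8 mm ahead of it and the grasp point (between the pads) lies 11 mm behind it (tcp_to_tips is the distance from the TCP to the fingertips, in m); z points along the fingers, y is the direction in which the jaws open and shut (so a half turn about z gives the same grasp; the last joint's range is limited). The gripper opens to 88 mm and grips with 3 to 60 N. Pads are 20 mm wide; open, the fingers measure 115 mm over their backs; the gripper's body (75 mm by 178 mm) begins 61 mm behind the grasp point.
Start: joints at [1.124, 0.091, 1.231, -0, 1.82, -0.057], TCP at [0.228, 0.555, 0.209] pointing down, gripper open.
Joint ranges: [-2.87, 2.87], [-0.86, 2.18], [0.17, 2.46], [-1.51, 4.65], [0.06, 2.69], [-2.65, 2.65]. Speed limits (rad/s): [2.57, 2.57, 3.01, 3.14, 3.14, 3.14].

INTERFACE

Orientations are given as a unit quaternion [w, x, y, z].
In Python, from bench import * gives the robot as it stands. Calls block until the motion is done:
- move_to(position, orientation): joint-space move of the TCP to a pose.
- move_l(position, speed=0.15, orientation=None): straight line of the TCP; orientation=None keeps the orientation; speed is the mean speed in m/s.
- movej(angles): joint-space move.
- gripper_open() and close(): open the fingers fully, or close them until they stop; the grip force is fixed at half the most.
- hold(seconds).
- inverse_kinematics(position, orientation): joint angles nearest the present ones, or None.
- state(): the state.
- get_image(name): name is "side" or "top"; returns a dict with "frame" (480x640x3 uint8, blue, green, red), "depth" (480x640 float32, m along the optical axis (not along the pixel's ray), 0 where there is no reading), "camera_matrix" (3x3 intrinsics, pixels), "view" (4x4, takes a point from world to camera coordinates). Camera axes: x right, y up, looking along -z (the intrinsics and any distortion apply to the point x, -y, -z); pixel columns grow to the right and rows downward; lengths in m; the calibration is good to about 2 mm. A picture is of the moment at which its call begins.
A pose or a line that the arm cannot do raises IKError and nothing moves.
- job_done(): hands the job in, once; it reports no verdict.
The state is a dict: "time": time; "joint_pos": joint angles; "dq": joint speeds; "joint_torque": joint torques, N m; "ee_pos": TCP position; "ee_rot": TCP orientation; "ft_force": force on the tool from outside, world axes, zero at the start; "moment": the same for the moment, N m; "finger_gap": finger opening in m.
Only numpy, scipy, OpenCV 4.12 (cv2) and the standard library are available. Lean on these libraries where they do the work, as an engineer would, in place of code of your own. Each camera call takes 0.05 s, during which the arm holds its last target.

TASK

Open the wider of the two grey steel gauge cases: lift the paddle handle that sticks out at the front of its lid so that the hidden pawl lets go, swing the lid up until it stands upright, then let go of the handle. Leave the narrow case shut.

Things in the scene. Friction and masses are not known exactly. Their poses are not given: they have to be found in the camera images.
- wide_grip (a point): Centre of the paddle's steel grip bar on the wider case: 14 mm thick, 56 mm long along y, its flat ends 8 mm proud of the 40 mm wide plate, for a pinch from above. With the lid shut it is 38 mm before the case's front and 84 mm above the bench, free below. Axes, paddle down: x level into the case, away from the robot, y left along the bar, z up; they turn with the paddle.
- wide_lid (a joint): Lid angle (rad) of the wider case (220 mm wide, 130 deep, 80 high, fixed, front to the robot within 15 degrees): 0 shut, 1.57 upright, stop 1.75. Its rear hinge lies along y, 166 mm ahead (x) of the bar's shut position and 22 mm below it. Stiff: stays where left, takes 4 to 5 N at the bar. Latched, it lifts under 0.04.
- wide_paddle (a joint): Angle (rad) of the wider case's paddle against its lid: 0 down flat, grows as the bar is lifted, stop 0.55. It pivots on the lid along y, 76 mm behind (+x of) the bar. Takes 1 to 2 N at the bar; a spring returns it when released. From about 0.35 the pawl is clear, and pulling the bar on round the lid's hinge swings the lid.
- narrow_lid (a joint): Lid angle (rad) of the other case, 0 shut. It is alike, with the same paddle and pawl, but only 130 mm wide. The two stand side by side with their fronts to the robot; either may be on the left.
Things that resemble listed ones, but are neither listed nor needed, are in the scene too. What is shaped like the part that bears narrow_lid but blue or purple is not meant.

How it is judged:
By the outcome, as a careful person would: the job done as asked, in the order asked, and still so for the second after the job is handed in, with the robot touching nothing.
It also fails if it takes over 40 s, if anything falls off the work surface, if the arm or the gripper's body presses on something with over 40 N, if the wrist force passes 120 N, or if a joint passes its speed limit or range.

## Working session

There is one attempt and no reset: what is moved stays moved. The work goes in short steps, each a Python script; the robot and the scene stay as the last script left them, time stands still between calls to the robot, and variables do not carry over. Pictures are saved under pics/ and viewed, and the job is handed in when it is done.

```bash
mkdir -p pics
python3 - <<'E'
from bench import *
import cv2,numpy as np,pickle
print(state())
for n in("side","top"):
    d=get_image(n); cv2.imwrite(f"pics/{n}0.png",d["frame"]); pickle.dump(d,open(f"{n}0.pkl","wb"))
    print(d["camera_matrix"],d["view"],[k for k in d])
E
```

```text
{'time': 0.0, 'joint_pos': array([ 1.12432602e+00,  9.18439515e-02,  1.23187183e+00,  2.00392459e-05,
        1.81979640e+00, -5.66954192e-02]), 'dq': array([-0.00040464, -0.00214613,  0.00253958, -0.00176714,  0.0005361 ,
       -0.00069485]), 'joint_torque': array([-7.67664351e-04, -4.46447039e+01, -4.06450725e+01,  6.98096096e-02,
        2.89679901e-02, -1.63253621e-04]), 'ee_pos': array([0.22784171, 0.55470951, 0.20762377]), 'ee_rot': array([-2.48327246e-04,  1.93653609e-01,  9.81069497e-01, -9.27128335e-04]), 'ft_force': array([-0.76647913,  0.53893586, -0.14606687]), 'moment': array([ 0.03278363, -0.01527435, -0.0106296 ]), 'finger_gap': 0.0881034935653715}
[[483.3499854    0.         318.80348675]
 [  0.         483.3499854  236.60993858]
 [  0.           0.           1.        ]] [[-0.99258721 -0.11889485  0.02519219  0.53195765]
 [ 0.07651832 -0.4503186   0.88958311 -0.02396939]
 [-0.09442234  0.88491648  0.45607812 -1.39507664]
 [ 0.          0.          0.          1.        ]] ['frame', 'depth', 'camera_matrix', 'view']
[[548.04389373   0.         313.91171448]
 [  0.         548.04389373 240.47773886]
 [  0.           0.           1.        ]] [[ 0.02349981 -0.99971998 -0.00277987  0.16876414]
 [ 0.98557172  0.02270084  0.16772912 -0.53562598]
 [-0.16761904 -0.00668136  0.9858292  -1.70889518]
 [ 0.          0.          0.          1.        ]] ['frame', 'depth', 'camera_matrix', 'view']
```

View pics/side0.png

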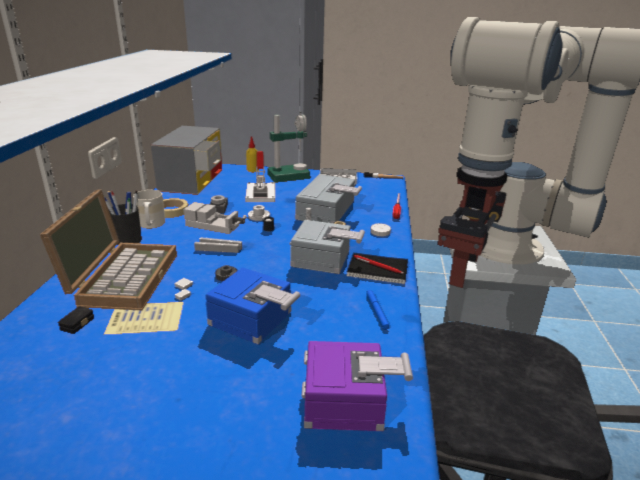

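View pics/top0.png

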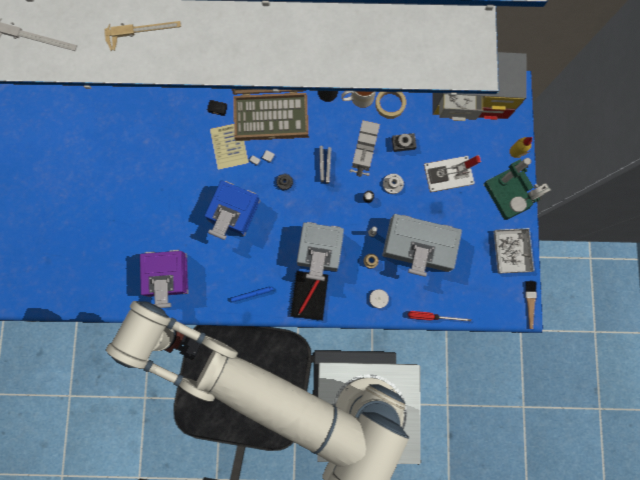

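The two grey cases show in the top view, the narrow one at about (320,247) and the wide one at about (422,243). The wide paddle's bar is near (419,270). The blue and purple cases are decoys.

```bash
cat > h.py <<'E'
import numpy as np,pickle,cv2
def load(n): return pickle.load(open(n+".pkl","rb"))
def w(d,u,v,z=None):
    K=d["camera_matrix"];T=np.linalg.inv(d["view"])
    r=np.array([(u-K[0,2])/K[0,0],-(v-K[1,2])/K[1,1],-1.])
    if z is None:
        return T[:3,:3]@(r*d["depth"][int(round(v)),int(round(u))])+T[:3,3]
    R=T[:3,:3]@r; o=T[:3,3]; return o+R*(z-o[2])/R[2]
def px(d,p):
    c=d["view"]@np.append(p,1);K=d["camera_matrix"]
    return K[0,0]*c[0]/-c[2]+K[0,2],K[1,1]*-c[1]/-c[2]+K[1,2]
E
python3 - <<'E'
from h import *
d=load("top0");f=d["frame"][200:290,370:480]
cv2.imwrite("pics/tc.png",cv2.resize(f,None,fx=7,fy=6.6,interpolation=cv2.INTER_CUBIC))
d2=load("side0");f=d2["frame"][160:235,280:380]
cv2.imwrite("pics/sc.png",cv2.resize(f,None,fx=8,fy=8,interpolation=cv2.INTER_CUBIC))
for p in [(200,90),(490,80),(400,85),(300,60)]:print(p,w(d,*p))
np.set_printoptions(precision=3,suppress=True)
# points near bar height in region
H=np.array([[w(d,u,v) for u in range(400,445)] for v in range(200,290)])
print(H[60:80:1,19])
E
```

```text
(200, 90) [ 1.05723659  0.5869651  -0.00166742]
(490, 80) [ 0.88837644 -0.26265476  0.45906446]
(400, 85) [ 0.86710649 -0.0314961   0.46428958]
(300, 60) [0.93129738 0.22525592 0.46167069]
[[ 0.471 -0.148  0.082]
 [ 0.468 -0.147  0.083]
 [ 0.465 -0.148  0.082]
 [ 0.461 -0.146  0.092]
 [ 0.458 -0.146  0.091]
 [ 0.454 -0.146  0.091]
 [ 0.453 -0.148  0.081]
 [ 0.449 -0.146  0.088]
 [ 0.445 -0.146  0.09 ]
 [ 0.442 -0.146  0.09 ]
 [ 0.439 -0.146  0.089]
 [ 0.437 -0.148  0.079]
 [ 0.433 -0.146  0.089]
 [ 0.43  -0.147  0.086]
 [ 0.427 -0.146  0.086]
 [ 0.424 -0.146  0.086]
 [ 0.43  -0.163 -0.002]
 [ 0.427 -0.163 -0.002]
 [ 0.424 -0.162 -0.   ]
 [ 0.421 -0.164 -0.008]]
```

View pics/tc.png

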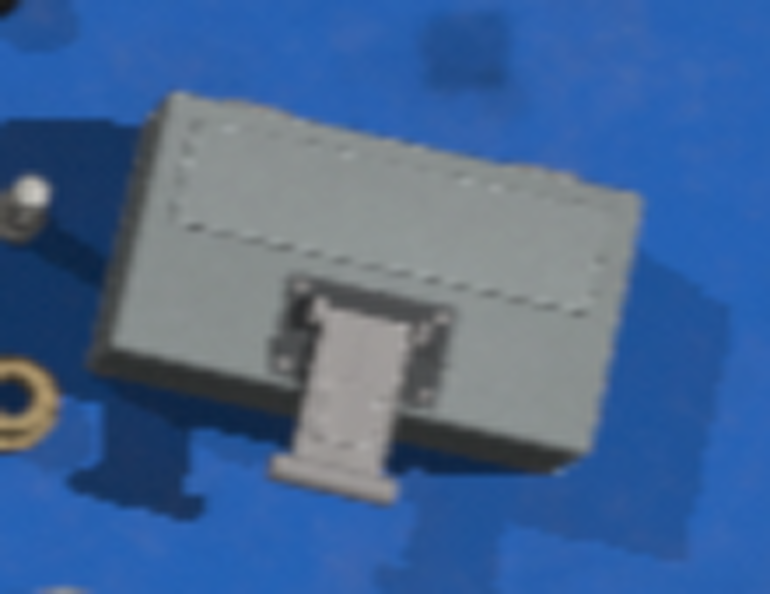

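View pics/sc.png

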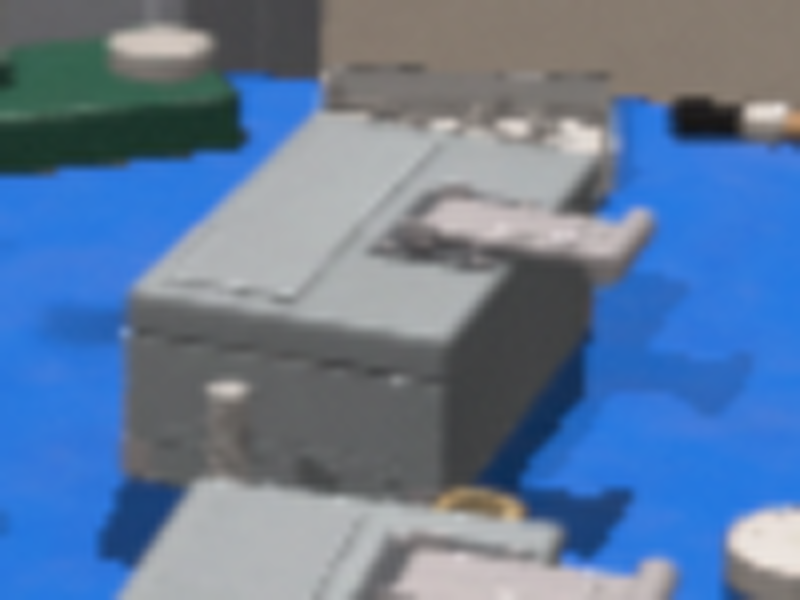

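Run:
```python
from h import *
np.set_printoptions(precision=4,suppress=True)
d=load("top0");d2=load("side0")
def c(x,y): return 370+(x+.5)/7-.5,200+(y+.5)/6.6-.5
def s(x,y): return 280+(x+.5)/8-.5,160+(y+.5)/8-.5
P={k:w(d,*c(*v),z=.08) for k,v in dict(fl=(112,348),fr=(590,457),br=(640,197),bl=(178,95)).items()}
for k in P: print(k,P[k])
L=lambda a,b:np.linalg.norm(P[a]-P[b])
print(L('fl','fr'),L('bl','br'),L('fl','bl'),L('fr','br'))
for a,b in(('fr','fl'),('br','bl')):
    e=P[b]-P[a];print("yaw from y edge",np.arctan2(-e[0],e[1]))
for a,b in(('fr','br'),('fl','bl')):
    e=P[b]-P[a];print("yaw from x edge",np.arctan2(e[1],e[0]))
# bar back edge & front edge
bl=w(d,*c(270,460),z=.09);br=w(d,*c(399,486),z=.09)
e=bl-br;print("bar",bl,br,np.linalg.norm(e),np.arctan2(-e[0],e[1]))
cb=w(d,*c(333,481),z=.088);print("bar centre",cb)
print("side bar",w(d2,*s(624,242),z=.088), [w(d2,*s(x,y)) for x,y in((605,265),(640,218),(625,240))])
# depth cluster normal fit: from depth, points z .084-.1 in front part
m=(P['fl']+P['fr'])/2; yw=np.arctan2(*( [-(P['fl']-P['fr'])[0],(P['fl']-P['fr'])[1]]))
print("pred bar from case front:",m+ -0.038*np.array([np.cos(yw),np.sin(yw),0]))
```

```text
fl [ 0.4934 -0.0438  0.08  ]
fr [ 0.4464 -0.2559  0.08  ]
br [ 0.5716 -0.2808  0.08  ]
bl [ 0.6166 -0.0734  0.08  ]
0.21729854239167432 0.21223140881758992 0.12672218807417565 0.12765637946596647
yaw from y edge -0.21794420347978355
yaw from y edge -0.21359356117958617
yaw from x edge -0.19591850890839108
yaw from x edge -0.23576088209017831
bar [ 0.4405 -0.1123  0.09  ] [ 0.4296 -0.1691  0.09  ] 0.05779460905593667 -0.18988290184465847
bar centre [ 0.4315 -0.1404  0.088 ]
side bar [ 0.4317 -0.131   0.088 ] [array([ 0.438 , -0.1114,  0.0857]), array([ 0.4265, -0.1474,  0.0921]), array([ 0.4315, -0.1337,  0.0878])]
pred bar from case front: [ 0.4328 -0.1416  0.08  ]
```

The wide case is on the right. Lid edges measure 217 × 127 mm against 220 × 130, the bar 58 against 56, and the yaw is about -0.21. The bar centre is (0.432, -0.141), which agrees with the case front less 38 mm. I'll pinch the bar's flat ends with the jaws along y, so it can pivot between the pads.

```bash
cat >> h.py <<'E'
from scipy.spatial.transform import Rotation as R
PSI=-0.21
B0=np.array([.432,-.1405,.084])
X=np.array([np.cos(PSI),np.sin(PSI),0]);Y=np.array([-np.sin(PSI),np.cos(PSI),0]);Z=np.array([0,0,1.])
def quat(tilt=0,flip=1):
    # tilt>0: fingers point ahead (+x)
    z=-Z*np.cos(tilt)+X*np.sin(tilt); y=Y*flip; x=np.cross(y,z)
    q=R.from_matrix(np.c_[x,y,z]).as_quat(); return [q[3],q[0],q[1],q[2]],z
def tcp(bar,tilt=0): # grasp point is 11mm behind tcp
    return bar+0.011*quat(tilt)[1]
def bar(lid,pad):
    rot=lambda v,a:np.array([v[0]*np.cos(a)+v[1]*np.sin(a),-v[0]*np.sin(a)+v[1]*np.cos(a)])
    h=np.array([.166,-.022]); pv=h+rot(np.array([-.09,.022]),lid)
    p=pv+rot(np.array([-.076,0]),lid+pad)
    return B0+p[0]*X+p[1]*Z
E
python3 - <<'E'
from bench import *
from h import *
for f in(1,-1):
    for p in (B0+.09*Z,B0,bar(.8,.45),bar(1.62,.45),bar(1.62,.45)+.1*Z):
        q=inverse_kinematics(tcp(p),quat(0,f)[0]);print(f,p,None if q is None else np.round(q,2))
E
```

```text
1 [ 0.432  -0.1405  0.174 ] [-0.39 -0.31  1.68 -0.    1.77 -1.75]
1 [ 0.432  -0.1405  0.084 ] [-0.39 -0.3   1.83 -0.    1.61 -1.75]
1 [ 0.52502417 -0.1603274   0.21401243] [-0.36 -0.05  1.38 -0.    1.81 -1.72]
1 [ 0.65575698 -0.18819211  0.2175343 ] [-0.33  0.32  0.97 -0.    1.85 -1.69]
1 [ 0.65575698 -0.18819211  0.3175343 ] [-0.33  0.38  0.72 -0.    2.04 -1.69]
-1 [ 0.432  -0.1405  0.174 ] [-0.39 -0.31  1.68 -0.    1.77  1.39]
-1 [ 0.432  -0.1405  0.084 ] [-0.39 -0.3   1.83 -0.    1.61  1.39]
-1 [ 0.52502417 -0.1603274   0.21401243] [-0.36 -0.05  1.38 -0.    1.81  1.42]
-1 [ 0.65575698 -0.18819211  0.2175343 ] [-0.33  0.32  0.97 -0.    1.85  1.45]
-1 [ 0.65575698 -0.18819211  0.3175343 ] [-0.33  0.38  0.72 -0.    2.04  1.45]
```

Run:
```python
from bench import *
from h import *
move_to(tcp(B0+.08*Z),quat(0,-1)[0])
print(state()["time"],state()["ee_pos"])
for n in("side","top"):
    d=get_image(n); cv2.imwrite(f"pics/{n}1.png",d["frame"]); pickle.dump(d,open(f"{n}1.pkl","wb"))
f=load("side1")["frame"][100:250,250:450]; cv2.imwrite("pics/s1c.png",cv2.resize(f,None,fx=4,fy=4,interpolation=cv2.INTER_CUBIC))
f=load("top1")["frame"][200:350,350:500]; cv2.imwrite("pics/t1c.png",cv2.resize(f,None,fx=4,fy=4,interpolation=cv2.INTER_CUBIC))
```

```text
2.675 [ 0.43229521 -0.1399702   0.1530958 ]
```

View pics/s1c.png

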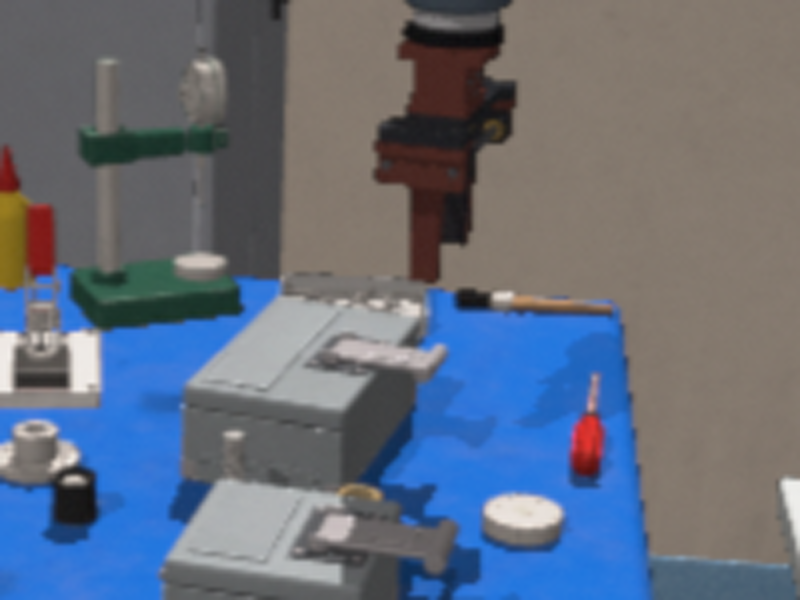

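View pics/t1c.png

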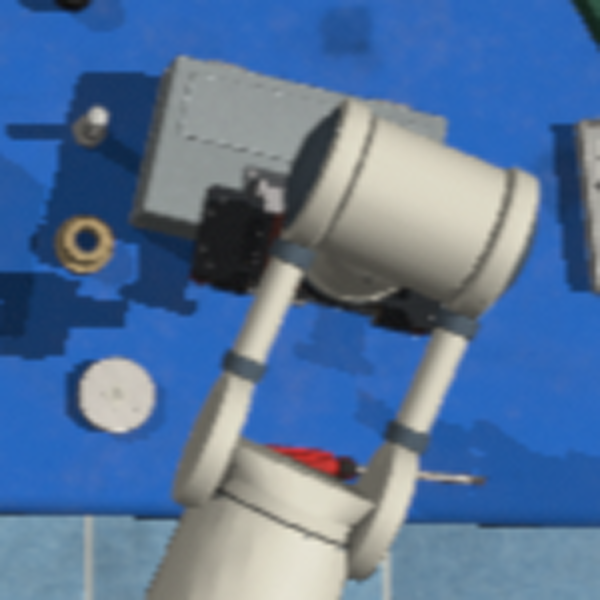

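The gripper is above the bar, with the near finger's tip at about (425,275) in the side crop and the bar at (435,360). I'll descend, check the side view, then close.

Run:
```python
from bench import *
from h import *
np.set_printoptions(precision=3,suppress=True)
move_l(tcp(B0),.1)
s=state();print(s["time"],s["ee_pos"],s["ft_force"])
d=get_image("side");pickle.dump(d,open("side2.pkl","wb"))
f=d["frame"][130:230,300:400]; cv2.imwrite("pics/s2c.png",cv2.resize(f,None,fx=6,fy=6,interpolation=cv2.INTER_CUBIC))
```

```text
3.725 [ 0.432 -0.141  0.074] [ 0.471 -0.841  0.243]
```

View pics/s2c.png

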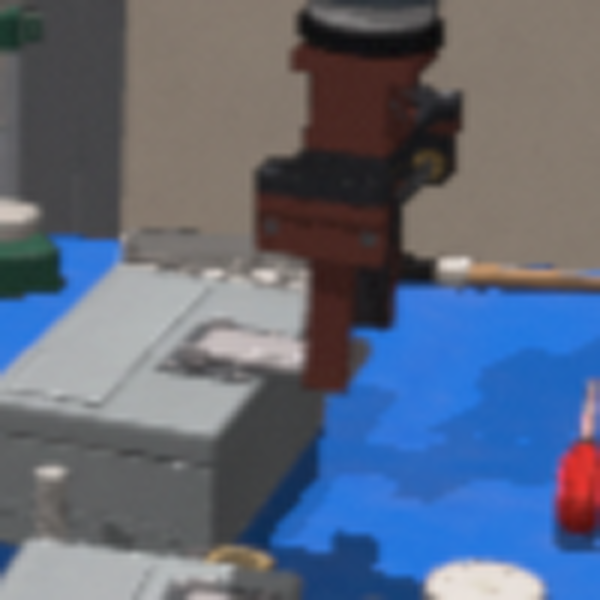

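The near finger covers the bar's near end, about (334,376) in this crop, as intended. Closing now.

Run:
```python
from bench import *
from h import *
np.set_printoptions(precision=3,suppress=True)
close()
s=state();print(s["time"],s["ee_pos"],s["ft_force"],s["finger_gap"])
# paddle lift
o=quat(0,-1)[0]
for pad in (.15,.3,.45):
    move_l(tcp(bar(0,pad)),.05,o)
    s=state();print(pad,s["time"],s["ee_pos"]-tcp(bar(0,pad)),s["ft_force"],s["finger_gap"])
d=get_image("side");pickle.dump(d,open("side3.pkl","wb"))
f=d["frame"][130:230,300:400]; cv2.imwrite("pics/s3c.png",cv2.resize(f,None,fx=6,fy=6,interpolation=cv2.INTER_CUBIC))
```

```text
4.4083 [ 0.432 -0.139  0.073] [1.046 6.454 0.785] 0.054965216223175996
0.15 4.7833 [ 0.001  0.002 -0.   ] [ 3.728  6.303 -1.836] 0.05448573644400457
0.3 5.1583 [ 0.001  0.002 -0.001] [ 4.558  6.14  -4.128] 0.05456979350350574
0.45 5.5333 [ 0.     0.002 -0.001] [ 2.97   5.435 -4.117] 0.054391538205407576
```

View pics/s3c.png

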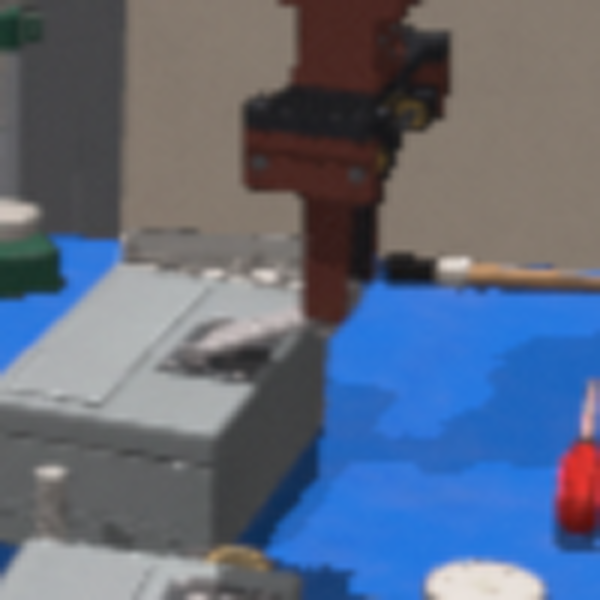

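The grip is good (54.5 mm gap) and the paddle is up by about 0.45. Next I'll swing the lid.

```bash
sed -i 's/^B0=.*/B0=np.array([.4325,-.1385,.084])/' h.py
python3 - <<'E'
from bench import *
from h import *
np.set_printoptions(precision=3,suppress=True)
o=quat(0,-1)[0]
for lid in np.arange(.1,.81,.1):
    t=tcp(bar(lid,.45)); move_l(t,.05,o)
    s=state();print(round(lid,2),s["time"],s["ee_pos"]-t,s["ft_force"],s["finger_gap"])
    if np.linalg.norm(s["ft_force"])>35: print("STOP");break
d=get_image("side");pickle.dump(d,open("side4.pkl","wb"))
f=d["frame"][80:230,270:420]; cv2.imwrite("pics/s4c.png",cv2.resize(f,None,fx=4,fy=4,interpolation=cv2.INTER_CUBIC))
E
```

```text
0.1 6.075 [ 0.001  0.    -0.001] [ 5.341 -1.598 -7.15 ] 0.05344457191075403
0.2 6.5583 [ 0.001  0.    -0.002] [ 5.826 -1.11  -7.602] 0.053248074036806946
0.3 7.0417 [ 0.     0.    -0.002] [  5.023  -0.967 -11.283] 0.05303292967081666
0.4 7.525 [-0.    -0.     0.001] [-0.223 -0.154 -0.756] 0.021081092762911584
0.5 8.0083 [ 0. -0.  0.] [-0.04  -0.176 -0.196] 0.00046348744849919563
0.6 8.4917 [ 0. -0.  0.] [-0.088  0.56   0.537] 0.00025624044455576224
0.7 8.975 [ 0. -0.  0.] [ 0.503 -0.118 -0.089] 4.540525884297455e-05
0.8 9.4583 [ 0. -0. -0.] [ 0.509  0.092 -0.075] 0.0005725268198104308
```

View pics/s4c.png

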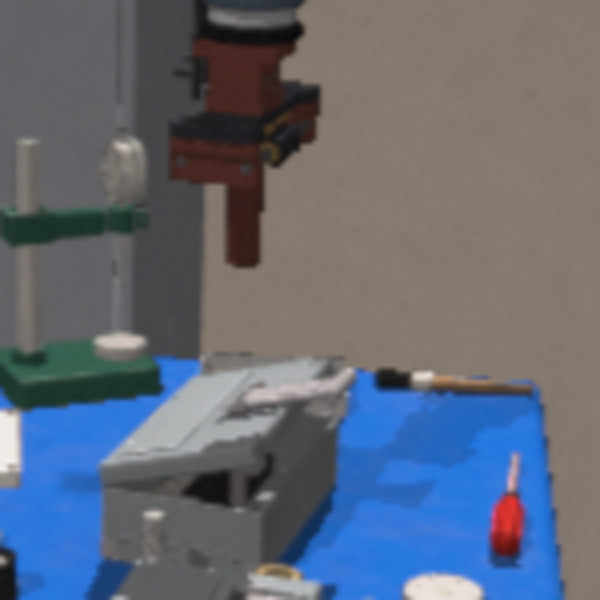

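The lid is unlatched and part open, at roughly 0.25, with its front edge raised in the picture. The grip slipped off at about lid 0.35. I'll open the gripper, measure where the bar is now, and regrip.

Run:
```python
from bench import *
from h import *
np.set_printoptions(precision=4,suppress=True)
gripper_open()
d=get_image("side");pickle.dump(d,open("side5.pkl","wb"))
f=d["frame"][150:210,310:370]; cv2.imwrite("pics/s5c.png",cv2.resize(f,None,fx=10,fy=10,interpolation=cv2.INTER_CUBIC))
t=get_image("top");pickle.dump(t,open("top5.pkl","wb"))
f=t["frame"][200:300,360:480]; cv2.imwrite("pics/t5c.png",cv2.resize(f,None,fx=6,fy=6,interpolation=cv2.INTER_CUBIC))
# overlay predictions
g=cv2.resize(d["frame"][150:210,310:370],None,fx=10,fy=10,interpolation=cv2.INTER_CUBIC)
for lid in (.2,.25,.3,.35):
  for e in(-.028,.028):
    u,v=px(d,bar(lid,0)+e*Y); cv2.circle(g,(int((u-310+.5)*10),int((v-150+.5)*10)),3,(0,int(lid*600),255),-1)
cv2.imwrite("pics/s5o.png",g)
```

```text
(no output)
```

View pics/s5o.png

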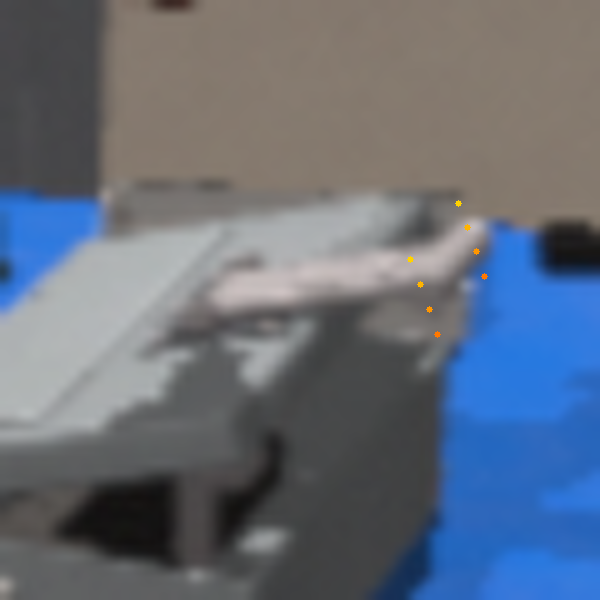

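View pics/t5c.png

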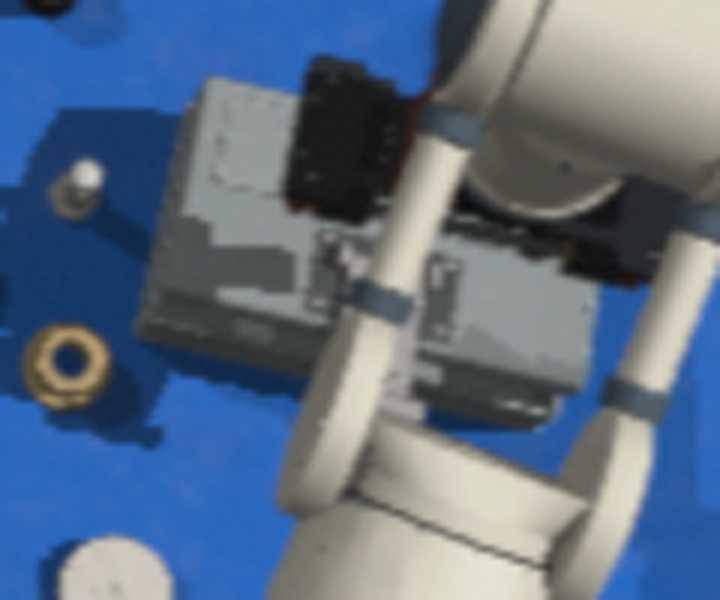

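The overlay puts the lid at about 0.30, with the paddle sprung back. The slip makes sense: at paddle 0.45, below its stop, the lid's friction has to be beaten almost along the plate. The moment arm is only about 19 mm, so about 40 N is needed. This time I'll drive the paddle to its stop (command 0.58) so the pull acts around the hinge.

Run:
```python
from bench import *
from h import *
np.set_printoptions(precision=3,suppress=True)
o=quat(0,-1)[0]
move_l(tcp(bar(.3,0)+.075*Z),.2,o)
move_l(tcp(bar(.3,0)),.1,o)
s=state();print(s["time"],s["ft_force"],s["finger_gap"])
close()
s=state();print(s["time"],s["ft_force"],s["finger_gap"])
d=get_image("side");pickle.dump(d,open("side6.pkl","wb"))
f=d["frame"][110:210,290:390]; cv2.imwrite("pics/s6c.png",cv2.resize(f,None,fx=6,fy=6,interpolation=cv2.INTER_CUBIC))
```

```text
12.4417 [ 0.616 -0.077  0.332] 0.08796376833035538
13.7833 [-0.725  0.613  1.386] 0.0006102020440229981
```

View pics/s6c.png

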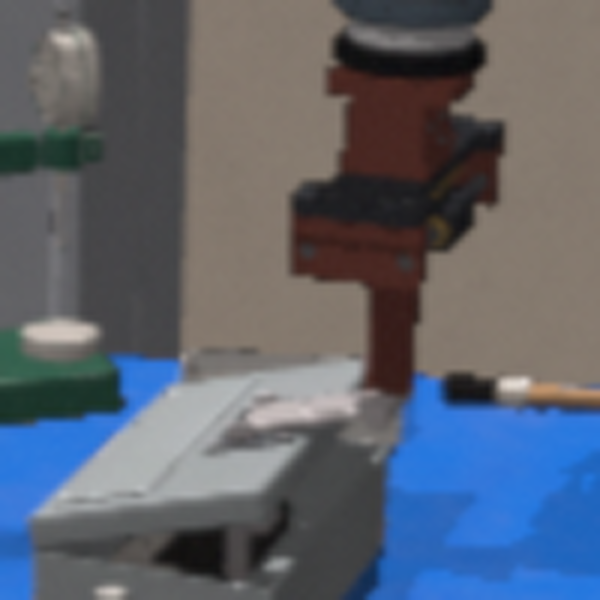

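The close missed, with the gap reading 0. I'll raise the gripper, open it and measure properly with depth.

Run:
```python
from bench import *
from h import *
np.set_printoptions(precision=3,suppress=True)
d=load("side5")
Xs=[]
T=np.linalg.inv(d["view"])
for v in range(165,190):
  for u in range(318,362):
    p=w(d,u,v); q=p-B0; Xs.append((u,v,q@X,q@Y,p[2]))
A=np.array(Xs)
# paddle/lid points: y range on the plate ±.018 
for lo,hi,name in((-.018,.018,"plate/bar"),(-.032,-.020,"barfar"),(.02,.032,"barnear")):
    m=(A[:,3]>lo)&(A[:,3]<hi)&(A[:,2]<.16)
    a=A[m]; a=a[np.argsort(a[:,2])]; print(name); print(a[::max(1,len(a)//28)])
```

```text
plate/bar
[[356.    177.      0.005   0.007   0.129]
 [356.    176.      0.008  -0.003   0.129]
 [356.    174.      0.009  -0.006   0.134]
 [354.    175.      0.013   0.005   0.134]
 [353.    174.      0.02   -0.012   0.131]
 [349.    178.      0.025   0.017   0.126]
 [348.    177.      0.029   0.014   0.128]
 [347.    176.      0.036   0.002   0.126]
 [347.    175.      0.039  -0.01    0.125]
 [344.    177.      0.044   0.008   0.124]
 [345.    182.      0.045  -0.013   0.1  ]
 [342.    185.      0.046   0.016   0.1  ]
 [343.    177.      0.047   0.005   0.123]
 [343.    181.      0.048   0.      0.108]
 [341.    179.      0.05    0.017   0.12 ]
 [340.    179.      0.054   0.015   0.118]
 [338.    179.      0.061   0.015   0.117]
 [337.    179.      0.065   0.01    0.115]
 [336.    179.      0.067   0.014   0.116]
 [335.    179.      0.072   0.011   0.114]
 [335.    178.      0.077  -0.006   0.111]
 [332.    181.      0.08    0.014   0.108]
 [331.    179.      0.086   0.006   0.111]
 [326.    182.      0.1     0.014   0.101]
 [325.    181.      0.108  -0.001   0.098]
 [322.    182. 
[... 2441 characters left out ...]
21   0.112]
 [335.    181.      0.067   0.024   0.113]
 [333.    182.      0.073   0.026   0.109]
 [333.    180.      0.075   0.021   0.114]
 [332.    182.      0.077   0.024   0.108]
 [331.    181.      0.081   0.023   0.111]
 [330.    181.      0.083   0.025   0.111]
 [329.    183.      0.085   0.029   0.105]
 [329.    182.      0.088   0.021   0.106]
 [328.    180.      0.09    0.026   0.114]
 [328.    182.      0.091   0.022   0.105]
 [327.    181.      0.094   0.023   0.109]
 [327.    180.      0.094   0.021   0.111]
 [325.    183.      0.1     0.023   0.101]
 [322.    184.      0.109   0.025   0.097]
 [319.    184.      0.118   0.03    0.098]
 [318.    184.      0.123   0.023   0.095]]
```

Run:
```python
from bench import *
from h import *
np.set_printoptions(precision=3,suppress=True)
s=state();q=s["ee_pos"]-B0;print(s["time"],s["ee_pos"],"tcp rel",q@X,q@Y,s["ee_pos"][2],R.from_quat(s["ee_rot"][[1,2,3,0]]).as_matrix())
d=load("side6")
a=[]
for v in range(150,195):
  for u in range(318,366):
    p=w(d,u,v); q=p-B0
    if q@X<.1 and abs(q@Y)<.05 and p[2]>.06: a.append((u,v,q@X,q@Y,p[2]))
a=np.array(a);a=a[np.argsort(a[:,2])];
m=a[:,2]<.045; print(a[m][::4])
f=d["frame"][150:195,325:370]; cv2.imwrite("pics/s6d.png",cv2.resize(f,None,fx=13,fy=13,interpolation=cv2.INTER_CUBIC))
```

```text
13.8333 [ 0.446 -0.141  0.121] tcp rel 0.0139086565050653 4.208663613195548e-06 0.12102789459193222 [[ 0.978 -0.208 -0.   ]
 [-0.208 -0.978 -0.   ]
 [-0.     0.    -1.   ]]
[[365.    150.     -0.019   0.017   0.221]
 [363.    150.     -0.016   0.028   0.224]
 [361.    151.     -0.01    0.027   0.22 ]
 [357.    175.      0.002   0.011   0.137]
 [357.    173.      0.002   0.009   0.143]
 [357.    168.      0.003   0.013   0.161]
 [359.    160.      0.003  -0.006   0.18 ]
 [357.    163.      0.003   0.017   0.178]
 [357.    167.      0.003   0.011   0.163]
 [357.    161.      0.004   0.015   0.183]
 [357.    164.      0.004   0.011   0.173]
 [357.    162.      0.004   0.011   0.179]
 [358.    174.      0.005  -0.014   0.132]
 [358.    175.      0.006  -0.019   0.127]
 [354.    179.      0.006   0.027   0.129]
 [354.    180.      0.007   0.024   0.125]
 [356.    158.      0.007   0.015   0.192]
 [356.    176.      0.007  -0.      0.13 ]
 [356.    169.      0.008   0.004   0.154]
 [356.    170.      0.008   0.003   0.15 ]
 [355.    175.      0.008   0.01    0.136]
 [355.    171.      0.00
[... 996 characters left out ...]
11   0.157]
 [351.    172.      0.022   0.006   0.143]
 [351.    167.      0.023   0.007   0.159]
 [351.    158.      0.024   0.01    0.189]
 [351.    159.      0.024   0.008   0.185]
 [350.    171.      0.026   0.007   0.146]
 [349.    177.      0.027   0.01    0.127]
 [348.    177.      0.031   0.008   0.126]
 [347.    178.      0.032   0.015   0.125]
 [346.    178.      0.035   0.014   0.124]
 [346.    177.      0.037   0.008   0.125]
 [346.    194.      0.038  -0.008   0.062]
 [348.    191.      0.04   -0.037   0.061]
 [346.    193.      0.041  -0.019   0.061]
 [344.    178.      0.043   0.009   0.121]
 [345.    181.      0.044  -0.01    0.105]
 [344.    183.      0.045  -0.001   0.101]]
```

View pics/s6d.png

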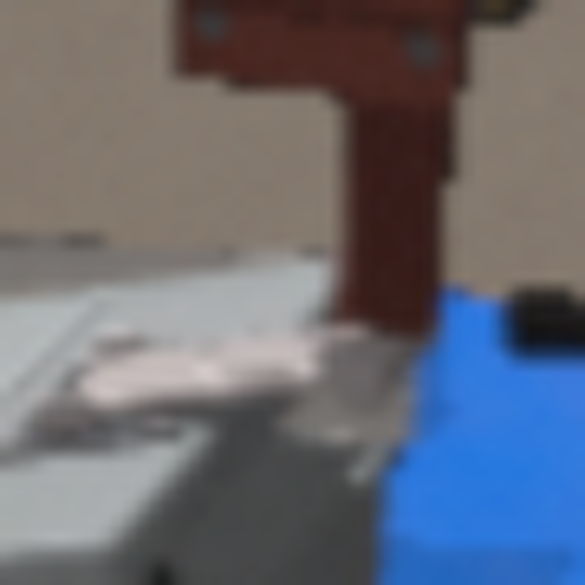

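Run:
```python
from h import *
np.set_printoptions(precision=3,suppress=True)
for n,r in(("side2",(185,200)),("side4",(120,150)),("side6",(165,180))):
    d=load(n);us={"side2":354,"side4":330,"side6":355}[n]
    for v in range(*r):
        p=w(d,us,v);q=p-B0;print(n,us,v,np.array([q@X,q@Y,p[2]]),d["frame"][v,us])
```

```text
side2 354 185 [-0.     0.049  0.119] [33 37 70]
side2 354 186 [-0.001  0.049  0.116] [34 38 71]
side2 354 187 [-0.001  0.051  0.113] [33 36 70]
side2 354 188 [-0.001  0.048  0.109] [32 37 70]
side2 354 189 [-0.     0.046  0.105] [34 38 71]
side2 354 190 [-0.001  0.047  0.102] [32 36 71]
side2 354 191 [-0.002  0.051  0.1  ] [33 38 72]
side2 354 192 [-0.002  0.05   0.096] [32 38 71]
side2 354 193 [-0.002  0.051  0.094] [33 39 72]
side2 354 194 [-0.002  0.049  0.09 ] [41 43 72]
side2 354 195 [0.002 0.03  0.079] [86 67 64]
side2 354 196 [ 0.046 -0.147  0.001] [139  91  61]
side2 354 197 [ 0.044 -0.143 -0.001] [143  88  56]
side2 354 198 [ 0.042 -0.133 -0.001] [157  92  53]
side2 354 199 [ 0.039 -0.124 -0.   ] [160  92  52]
side4 330 120 [0.073 0.082 0.315] [29 33 56]
side4 330 121 [0.072 0.084 0.313] [47 49 65]
side4 330 122 [0.074 0.076 0.308] [54 55 67]
side4 330 123 [0.073 0.081 0.306] [43 46 70]
side4 330 124 [0.073 0.082 0.304] [35 41 72]
side4 330 125 [0.072 0.084 0.302] [34 39 72]
side4 330 126 [0.074 0.077 0.297] [32 37 68]
side4 330 127 [0.091 0.02  0.279] [28 31 57]
side4 330 1
[... 971 characters left out ...]
116 -0.148] [109 120 132]
side6 355 165 [0.011 0.007 0.167] [24 28 54]
side6 355 166 [0.01  0.009 0.165] [24 28 54]
side6 355 167 [0.01  0.011 0.162] [25 28 55]
side6 355 168 [0.011 0.005 0.157] [26 29 55]
side6 355 169 [0.009 0.013 0.156] [24 27 54]
side6 355 170 [0.01  0.008 0.152] [26 29 55]
side6 355 171 [0.009 0.01  0.149] [26 29 54]
side6 355 172 [0.009 0.008 0.145] [27 30 55]
side6 355 173 [0.008 0.014 0.144] [27 31 55]
side6 355 174 [0.009 0.007 0.138] [27 31 55]
side6 355 175 [0.008 0.01  0.136] [44 46 63]
side6 355 176 [0.007 0.012 0.134] [81 80 87]
side6 355 177 [0.007 0.012 0.131] [82 82 86]
side6 355 178 [0.006 0.015 0.129] [81 79 81]
side6 355 179 [0.008 0.009 0.123] [90 89 91]
```

The images show the fingertips about 14 mm above the reported TCP height, in both side2 and side4. The stated geometry puts them 8 mm below it. I'll check what the interface says.

Run:
```python
import bench
print([n for n in dir(bench) if not n.startswith("_")])
print(getattr(bench,"tcp_to_tips",None))
from h import *
s=bench.state(); print(s.keys())
d=load("side1"); 
for u in(355,356,357):
  for v in range(166,174): p=w(d,u,v);q=p-B0;print(u,v,(q@X).round(3),(q@Y).round(3),p[2].round(3))
```

```text
['IKError', 'close', 'get_image', 'gripper_open', 'hold', 'inverse_kinematics', 'job_done', 'move_l', 'move_to', 'movej', 'state', 'tcp_to_tips']
0.008
dict_keys(['time', 'joint_pos', 'dq', 'joint_torque', 'ee_pos', 'ee_rot', 'ft_force', 'moment', 'finger_gap'])
355 166 0.0 0.05 0.179
355 167 -0.001 0.053 0.177
355 168 -0.001 0.053 0.174
355 169 -0.001 0.052 0.17
355 170 -0.0 0.048 0.166
355 171 0.104 -0.373 0.011
355 172 0.1 -0.361 0.012
355 173 0.1 -0.359 0.008
356 166 -0.003 0.049 0.179
356 167 -0.003 0.05 0.176
356 168 -0.004 0.051 0.174
356 169 -0.004 0.053 0.171
356 170 -0.004 0.052 0.168
356 171 0.288 -1.144 -0.265
356 172 0.104 -0.394 0.0
356 173 0.102 -0.385 -0.001
357 166 -0.007 0.054 0.181
357 167 -0.008 0.055 0.179
357 168 -0.007 0.054 0.175
357 169 -0.007 0.05 0.171
357 170 -0.007 0.052 0.168
357 171 0.28 -1.137 -0.261
357 172 0.103 -0.406 -0.003
357 173 0.098 -0.386 -0.0
```

All three poses agree. The tips are about 13 mm behind the reported TCP, not 8 mm ahead, so the grasp point is about 31 mm behind it. That explains the shallow first pinch and the miss. I'll go with what the images show and regrip deeper.

```bash
sed -i 's/return bar+0.011/return bar+0.031/' h.py
python3 - <<'E'
from bench import *
from h import *
np.set_printoptions(precision=3,suppress=True)
o=quat(0,-1)[0]
b=bar(.285,0)
move_l(tcp(b+.06*Z),.2,o)
gripper_open()
move_l(tcp(b),.1,o)
s=state();print(s["time"],s["ft_force"],s["finger_gap"])
close()
s=state();print(s["time"],s["ft_force"],s["finger_gap"])
d=get_image("side");pickle.dump(d,open("side7.pkl","wb"))
f=d["frame"][110:210,290:390]; cv2.imwrite("pics/s7c.png",cv2.resize(f,None,fx=6,fy=6,interpolation=cv2.INTER_CUBIC))
E
```

```text
16.3 [0.568 0.136 0.331] 0.08758652463376881
16.9 [-0.072  1.81   0.722] 0.05591954685812496
```

View pics/s7c.png

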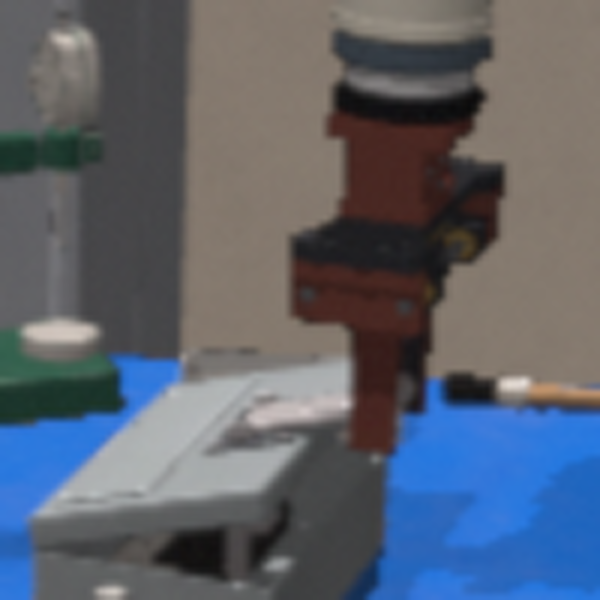

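The gap is now 55.9 mm, the full bar length. Next: paddle to its stop, then swing the lid.

Run:
```python
from bench import *
from h import *
np.set_printoptions(precision=3,suppress=True)
o=quat(0,-1)[0]
for lid,pad in [(.285,.3),(.285,.56)]+[(l,.57) for l in np.linspace(.4,1.0,6)]:
    t=tcp(bar(lid,pad)); move_l(t,.07,o)
    s=state();print(round(lid,2),pad,s["time"],s["ee_pos"]-t,s["ft_force"],s["finger_gap"])
    if np.linalg.norm(s["ft_force"])>40 or s["finger_gap"]<.053: print("STOP");break
d=get_image("side");pickle.dump(d,open("side8.pkl","wb"))
f=d["frame"][80:230,270:420]; cv2.imwrite("pics/s8c.png",cv2.resize(f,None,fx=4,fy=4,interpolation=cv2.INTER_CUBIC))
```

```text
0.28 0.3 17.425 [ 0.  0. -0.] [-0.319  1.962 -1.395] 0.05575671929160402
0.28 0.56 17.8583 [ 0.  0. -0.] [-1.584  1.778 -1.708] 0.05547953265274456
0.4 0.57 18.2917 [-0.  0.  0.] [-0.858  2.155 -1.991] 0.05562838970738186
0.52 0.57 18.725 [ 0. -0.  0.] [-3.982  1.981 -0.828] 0.0557686116977439
0.64 0.57 19.1583 [-0. -0.  0.] [-3.12   1.035  1.376] 0.05524513230780751
0.76 0.57 19.5917 [ 0. -0.  0.] [-4.311  0.547  3.167] 0.05540648735556472
0.88 0.57 20.025 [ 0.    -0.     0.001] [-4.172  0.791  5.74 ] 0.05514010299432656
1.0 0.57 20.4583 [ 0.    -0.     0.001] [-1.963 -0.847  5.642] 0.05467170039832196
```

View pics/s8c.png

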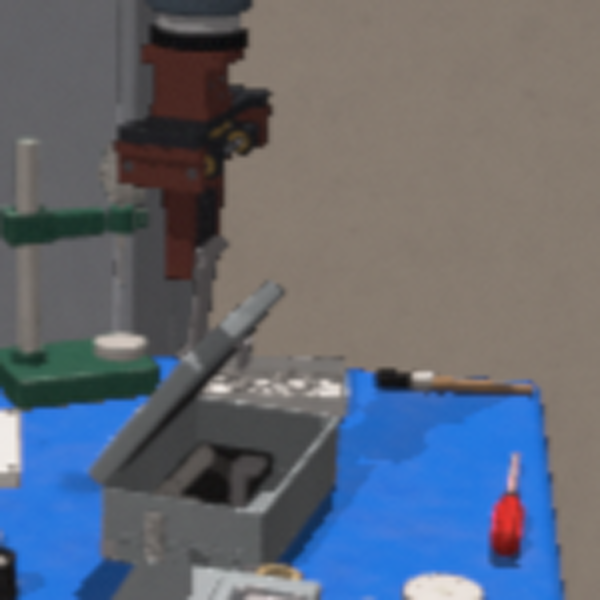

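Run:
```python
from bench import *
from h import *
np.set_printoptions(precision=3,suppress=True)
o=quat(0,-1)[0]
for lid in np.linspace(1.1,1.6,5):
    t=tcp(bar(lid,.56)); move_l(t,.07,o)
    s=state();print(round(lid,2),s["time"],s["ee_pos"]-t,s["ft_force"],s["finger_gap"])
    if np.linalg.norm(s["ft_force"])>40 or s["finger_gap"]<.052: print("STOP");break
d=get_image("side");pickle.dump(d,open("side9.pkl","wb"))
f=d["frame"][80:230,250:400]; cv2.imwrite("pics/s9c.png",cv2.resize(f,None,fx=4,fy=4,interpolation=cv2.INTER_CUBIC))
```

```text
1.1 20.8833 [ 0.001 -0.     0.001] [-1.763 -0.891  5.764] 0.05421680148651648
1.23 21.3333 [ 0.001 -0.001  0.002] [-1.536 -0.607  8.938] 0.05337563246285786
1.35 21.7833 [ 0.002 -0.001  0.002] [ 0.261 -2.139  9.294] 0.053307965095316795
1.48 22.2333 [ 0.002 -0.001  0.003] [ 2.334 -1.832  9.175] 0.05150461710837729
STOP
```

View pics/s9c.png

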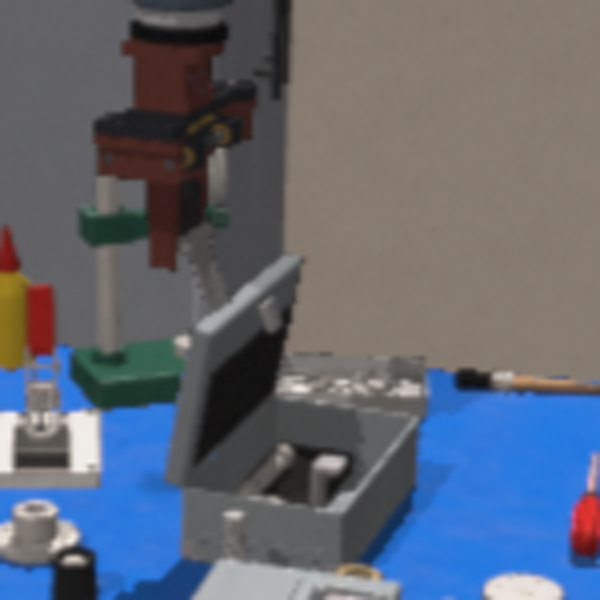

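The lid is at about 1.4. The force is mostly radial, 9 N upward, so my radius is slightly small. I'll finish with the path raised a few millimetres.

Run:
```python
from bench import *
from h import *
np.set_printoptions(precision=3,suppress=True)
o=quat(0,-1)[0]
for lid in (1.48,1.54,1.6,1.65):
    t=tcp(bar(lid,.56)+.005*Z); move_l(t,.05,o)
    s=state();print(round(lid,2),s["time"],s["ee_pos"]-t,s["ft_force"],s["finger_gap"])
    if np.linalg.norm(s["ft_force"])>40 or s["finger_gap"]<.045: print("STOP");break
d=get_image("side");pickle.dump(d,open("side10.pkl","wb"))
f=d["frame"][80:230,250:400]; cv2.imwrite("pics/s10c.png",cv2.resize(f,None,fx=4,fy=4,interpolation=cv2.INTER_CUBIC))
```

```text
1.48 22.5333 [ 0. -0. -0.] [-1.551 -1.043  1.139] 0.05166645141855142
1.54 22.8833 [ 0.    -0.001 -0.001] [-3.216 -2.866  0.641] 0.05050681610100768
1.6 23.2333 [ 0.    -0.001  0.   ] [-2.119 -5.196  1.339] 0.05026942587578309
1.65 23.55 [ 0.    -0.001  0.001] [-0.475 -4.745  1.763] 0.05031621115159968
```

View pics/s10c.png

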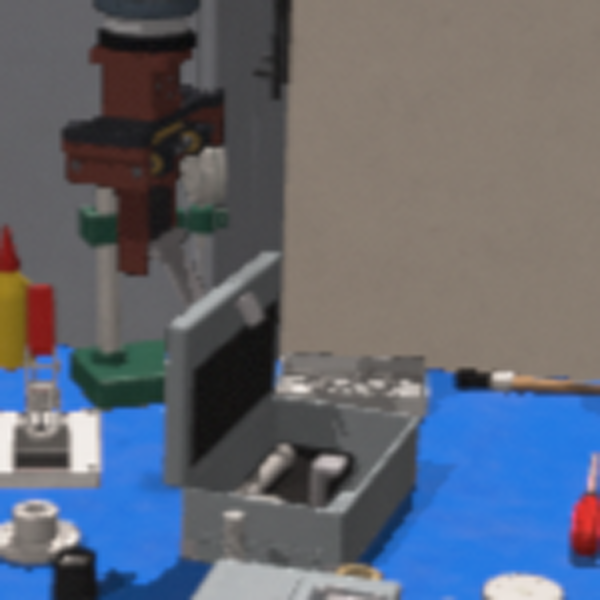

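The lid looks upright. I'll measure its angle from the depth of the lid's inner face.

```bash
cat > lid.py <<'E'
from h import *
def lidangle(d):
    P=[]
    for v in range(140,205):
        for u in range(288,325):
            p=w(d,u,v);q=p-B0;r=np.array([q@X,q@Y,p[2]])
            if .1<r[0]<.26 and .03<r[1]<.10 and .095<r[2]<.14: P.append(r)
    P=np.array(P)
    best=None;rng=np.random.default_rng(0)
    for _ in range(300):
        a=P[rng.choice(len(P),3,False)];n=np.cross(a[1]-a[0],a[2]-a[0])
        if np.linalg.norm(n)<1e-9: continue
        n/=np.linalg.norm(n)
        if abs(n[1])>.3: continue
        m=abs((P-a[0])@n)<.004
        if best is None or m.sum()>best.sum(): best=m
    Q=P[best];c=Q.mean(0);n=np.linalg.svd(Q-c)[2][2]; n*=np.sign(-n[0])
    # shut: inner face normal -z ; opened by th: R_y(th)(-z)=(-sin,.,-cos)
    return np.arctan2(-n[0],-n[2]),n,c,len(Q),len(P)
E
python3 -c "
from lid import *
for n in('side8','side9','side10'): print(n,lidangle(load(n)))"
```

```text
side8 (np.float64(0.9401078338432907), array([-0.80752147,  0.01575383, -0.58962776]), array([0.12219448, 0.07167576, 0.12065843]), 26, 29)
side9 (np.float64(1.3896362293672968), array([-0.9832874 ,  0.02659578, -0.18010708]), array([0.15653183, 0.06730862, 0.11691544]), 96, 96)
side10 (np.float64(1.536394269166506), array([-0.99913726,  0.02328814, -0.03438594]), array([0.16516418, 0.06754576, 0.11761304]), 114, 114)
```

It measures 1.536. A small push on to about 1.59 gives some margin, then release and retreat upward.

Run:
```python
from bench import *
from lid import *
np.set_printoptions(precision=3,suppress=True)
o=quat(0,-1)[0]
t=tcp(bar(1.71,.56)+.005*Z); move_l(t,.05,o)
s=state();print(s["time"],s["ft_force"],s["finger_gap"])
d=get_image("side");print(lidangle(d));pickle.dump(d,open("side11.pkl","wb"))
f=d["frame"][80:230,250:400]; cv2.imwrite("pics/s11c.png",cv2.resize(f,None,fx=4,fy=4,interpolation=cv2.INTER_CUBIC))
```

```text
23.95 [-0.994 -4.955  3.099] 0.05022497282720125
(np.float64(1.6086357985388426), array([-0.999,  0.03 ,  0.038]), array([0.168, 0.068, 0.118]), 122, 122)
```

View pics/s11c.png

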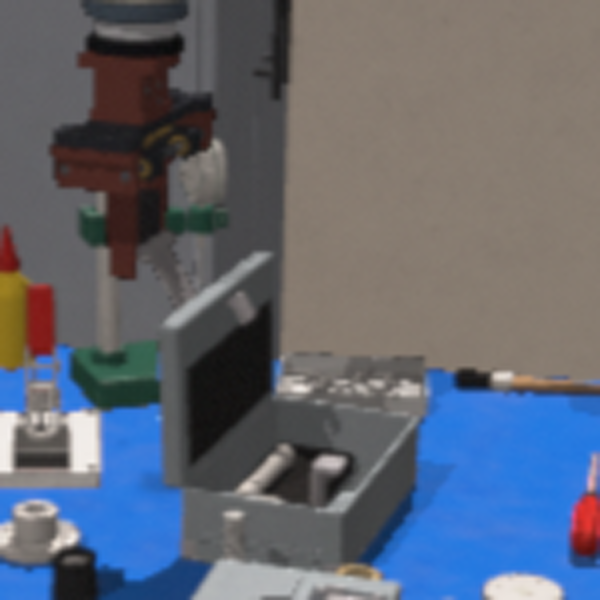

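Run:
```python
from bench import *
from lid import *
np.set_printoptions(precision=3,suppress=True)
gripper_open()
p=state()["ee_pos"]
move_l(p+.13*Z,.12)
hold(.5)
s=state();print(s["time"],s["ft_force"],s["ee_pos"],s["finger_gap"])
d=get_image("side");print(lidangle(d));pickle.dump(d,open("side12.pkl","wb"))
f=d["frame"][60:280,230:450]; cv2.imwrite("pics/s12c.png",cv2.resize(f,None,fx=2.7,fy=2.7,interpolation=cv2.INTER_CUBIC))
cv2.imwrite("pics/t12.png",get_image("top")["frame"])
```

```text
26.4833 [-0.121  0.006  0.036] [ 0.676 -0.19   0.31 ] 0.08782491455335788
(np.float64(1.6114387620671842), array([-0.999,  0.015,  0.041]), array([0.168, 0.068, 0.117]), 118, 118)
```

View pics/s12c.png

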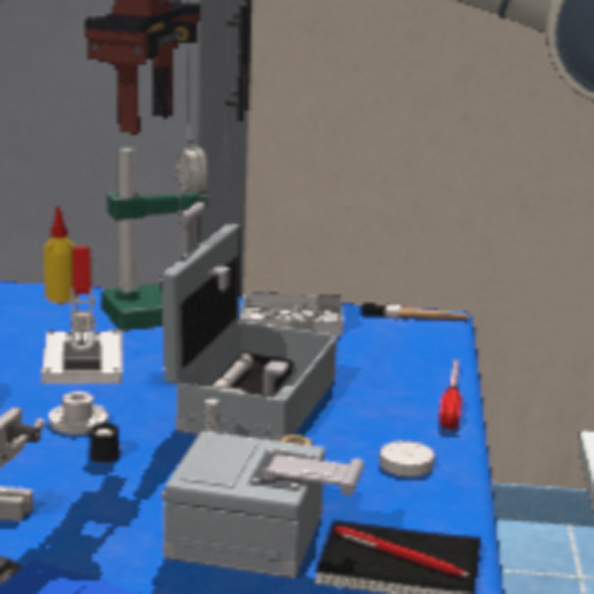

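View pics/t12.png

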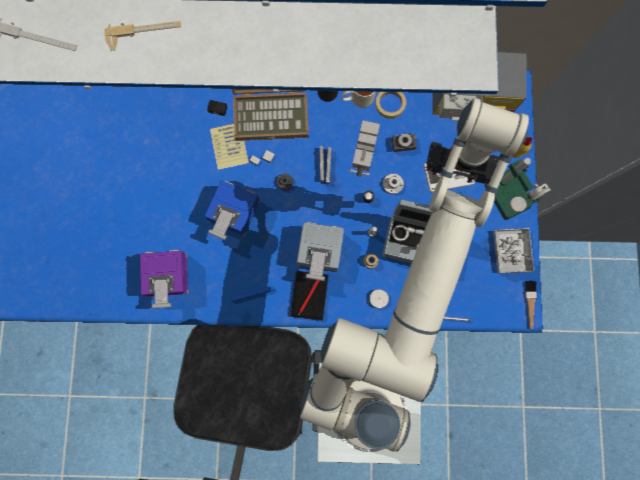

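The wide lid stands upright with its paddle sprung back, and the narrow case is still shut. The gripper is well clear, open, with about zero wrist force. Handing in.

```bash
python3 -c "
from bench import *
print(job_done(), state()['time'])"
```

```text
the job is handed in; nothing more can be done
the job is handed in; nothing more can be done
```

The wide grey case is open. I lifted its paddle until the pawl let go, swung the lid upright, released the handle and backed the gripper off upward. The job was handed in at about 26.6 s of the 40 s allowed.

**Last checks**
- **Lid:** by depth it stands at 1.61 rad, the same before and after letting go.
- **Paddle:** it sprang back to its lid.
- **Narrow case:** it is still shut, and nothing fell in the pictures.
- **Gripper:** it is open and clear, with about 0 N at the wrist. The highest wrist force I read was about 12 N.

**What went wrong on the way**
- **First pinch:** it slipped off at lid angle about 0.3, after the pawl had let go.
- **Second grasp:** the fingers closed on nothing.
- **Cause:** in the images the fingertips were about 13 mm behind the reported TCP, while `tcp_to_tips` puts them 8 mm ahead. I corrected for that and regripped at the full 56 mm bar length.
- **Third grasp:** that grip held to the end, though the gap fell from 56 to 50 mm as the bar turned between the pads.

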